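Weigh down a drilled wood block on the gluing jig

ROBOT

A 7-joint arm with a two-finger parallel gripper is mounted at the origin on the work surface. World frame = base frame: x ahead of the robot, y to its left, z up, the work surface at z = 0. Lengths are in m, angles in rad, forces in N, time in s.
With the tool pointing down it reaches from about 0.425 to 0.825 m from the base axis. Payload 3.6 kg.
Tool frame: the origin (TCP) lies at the very end of the fingers, on their centre line; the grasp point (between the pads) lies 19 mm behind it (ctrl.hold_point_z is the distance from the TCP to the grasp point, in m); z points along the fingers, y is the line along which they close (so a half turn about z gives the same grasp; the last joint's range is limited). The gripper opens to 93 mm and grips with 3 to 60 N. Pads are 15 mm wide; open, the fingers measure 128 mm over their backs; the gripper's body (75 mm by 188 mm) begins 65 mm behind the grasp point.
Start: joints at [1.31, 0.615, -0.013, 1.423, 0.008, 1.103, -0.04], TCP at [0.151, -0.632, 0.219] pointing down, gripper open.
Joint ranges: [-3.12, 3.12], [-0.3, 2.06], [-1.34, 1.32], [0.26, 2.42], [-1.36, 4.5], [0.01, 1.98], [-2.84, 2.84]. Speed limits (rad/s): [2.79, 2.79, 3.14, 3.14, 3.14, 3.14, 3.14].

INTERFACE

Orientations are given as a unit quaternion [x, y, z, w].
In Python, from rig import ctrl gives the robot as it stands. Calls block until the motion is done:
- ctrl.reach(position, orientation): joint-space move of the TCP to a pose.
- ctrl.movel(position, rotation=None, rate=0.15): straight line of the TCP; rotation=None keeps the orientation; rate is the mean speed in m/s.
- ctrl.set_joints(angles): joint-space move.
- ctrl.set_gripper(opening, newtons=None): finger opening in m; newtons is the grip in N (None keeps the last); returns when the fingers have stopped.
- ctrl.hold(seconds).
- ctrl.inverse_kinematics(position, orientation): joint angles nearest the present ones, or None.
- ctrl.camera(name): name is "scene" or "top" or "wrist"; returns (picture, depth): 400x640x3 uint8, blue, green, red; 400x640 float32, m along the optical axis (not along the pixel's ray), 0 where there is no reading.
- ctrl.camera_model(name): a dict with "vfov" (degrees; the focal length in pixels is half the picture's height over the tangent of half this angle, whatever the lens; pixels are square), "cx", "cy" (the principal point, pixels), "extrinsics" (4x4, takes a point from camera to world coordinates). Camera axes: x right, y up, looking along -z (the intrinsics and any distortion apply to the point x, -y, -z); pixel columns grow to the right and rows downward; lengths in m; the calibration is good to about 2 mm. A picture is of the moment at which its call begins: read the wrist's pose just before it. camera_model takes no time and is no camera call; for the wrist camera it gives the pose at the moment of the call.
A pose or a line that the arm cannot do raises ctrl.MotionError and nothing moves.
- ctrl.finish_job(): hands the job in; it is judged then, once.
Readings, each from a call of its own:
- ctrl.read_t(): time.
- ctrl.read_joint_pos(): joint angles.
- ctrl.read_joint_vel(): joint speeds.
- ctrl.read_tau(): joint torques, N m.
- ctrl.read_tcp_pos(): TCP position.
- ctrl.read_ee_rot(): TCP orientation.
- ctrl.read_wrist_force(): force on the tool from outside, world axes, zero at the start.
- ctrl.read_moment(): the same for the moment, N m.
- ctrl.read_gripper_width(): finger opening in m.
- ctrl.read_grasp_force(): force on a finger pad.
Only numpy, scipy, OpenCV 4.12 (cv2) and the standard library are available. Lean on these libraries where they do the work, as an engineer would, in place of code of your own. Each camera call takes 0.05 s, during which the arm holds its last target. There are 200 camera calls.

TASK

Set up the gluing jig: put the drilled wood block over the jig's upright rod so that it lies flat on the white board, then put the steel ring weight over the same rod so that it lies flat on top of the block, and leave both there. The block must go on before the ring, because the ring would hold it off the board.

Things in the scene. Friction and masses are not known exactly. Their poses are not given: they have to be found in the camera images.
- block_center (a point): Loose brown wood block 84 x 56 x 40 mm (its x, y, z), 0.1 kg, lying flat, z up. A round hole 35 mm across runs right through its middle from top to bottom; this point is the middle of the hole, 20 mm above the underside. Grip it across its 56 mm width (its y). A block of the same size and wood without a hole lies about too and is not wanted.
- weight_center (a point): Loose bare steel ring weight, 60 mm outside diameter, 34 mm hole, 30 mm high, 0.4 kg, lying flat, axis (z) upright. This point is on its axis, 15 mm above its underside. Grip it across its outside from any direction. A solid steel disc of the same size without a hole lies about too and is not wanted.
- rod_foot (a point): Foot of the jig's rod. The jig is a fixed white board 120 x 120 x 15 mm flat on the table, with a fixed upright steel rod at its middle, 12 mm thick, 56 mm tall above the board, tip slightly tapered. This point is on the rod's axis at the board's upper face, 15 mm above the table; z up along the rod, x and y along the board's edges. The rod's tip ends inside the seated ring.
Things that resemble listed ones, but are neither listed nor needed, are in the scene too. What is shaped like the part that bears weight_center but green is not meant.

How it is judged:
By the outcome, as a careful person would: the job done as asked, in the order asked, and still so for the second after the job is handed in, with the robot touching nothing.
It also fails if it takes over 56 s, if anything falls off the work surface, if the arm or the gripper's body presses on something with over 40 N, if the wrist force passes 120 N, or if a joint passes its speed limit or range.

## Working session

There is one attempt and no reset: what is moved stays moved. The work goes in short steps, each a Python script; the robot and the scene stay as the last script left them, time stands still between calls to the robot, and variables do not carry over. Pictures are saved under pics/ and viewed, at most 10 in all, crops included, and the job is handed in when it is done.

```bash
ls; mkdir -p pics
python3 - <<'E'
from rig import ctrl
import cv2,numpy as np
for n in ["scene","top","wrist"]:
    m=ctrl.camera_model(n); print(n,{k:(np.round(v,3).tolist() if not isinstance(v,str) else v) for k,v in m.items()})
    p,d=ctrl.camera(n); cv2.imwrite(f"pics/{n}0.png",p); np.save(f"{n}0.npy",d); print((d>0).mean(),d.max())
print(ctrl.read_t(),ctrl.read_ee_rot(),ctrl.hold_point_z)
E
```

```text
pics
scene {'vfov': 51.89, 'cx': 318.103, 'cy': 200.391, 'extrinsics': [[0.788, -0.465, 0.403, 0.941], [0.615, 0.615, -0.494, -0.445], [-0.019, 0.637, 0.771, 0.735], [0.0, 0.0, 0.0, 1.0]]}
0.996109375 3.2846723
top {'vfov': 52.449, 'cx': 313.174, 'cy': 191.147, 'extrinsics': [[0.011, 0.985, -0.17, 0.383], [-1.0, 0.011, -0.001, 0.003], [0.001, 0.17, 0.985, 0.957], [0.0, 0.0, 0.0, 1.0]]}
0.996140625 1.9029374
wrist {'vfov': 58.134, 'cx': 319.913, 'cy': 196.59, 'extrinsics': [[0.231, 0.94, 0.25, 0.22], [-0.973, 0.224, 0.056, -0.617], [-0.003, -0.256, 0.967, 0.384], [0.0, 0.0, 0.0, 1.0]]}
0.99612109375 1.3535993
0.15 [ 9.93171140e-01  1.16662362e-01 -1.31026241e-04 -9.81095453e-04] 0.0188
```

View pics/top0.png

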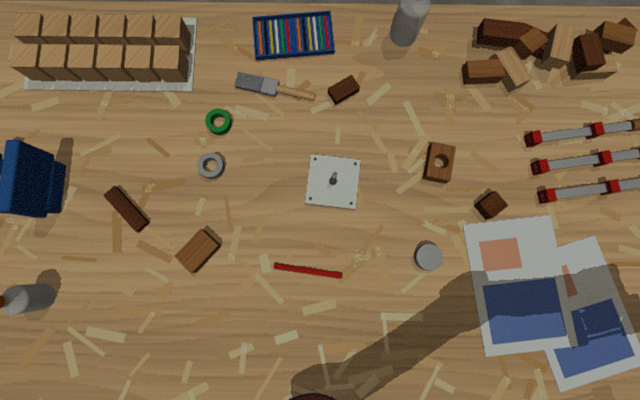

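View pics/scene0.png

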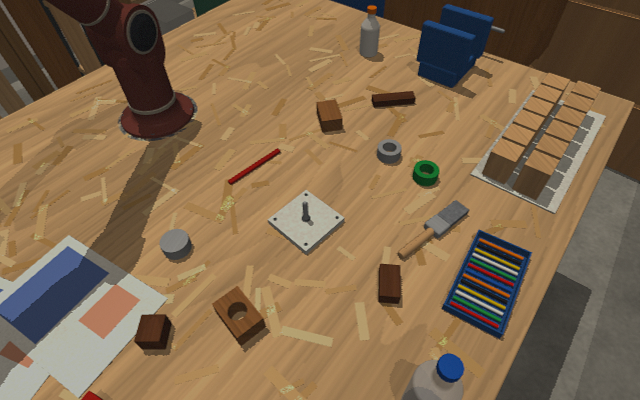

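The top view shows the drilled block at (439,162), steel ring at (210,165), jig board at (333,181). The green ring (218,122), plain disc (428,257) and plain block (199,250) are decoys. The scene view agrees: drilled block (239,316), ring (389,150), board (306,221).

```bash
cat > h.py <<'E'
from rig import ctrl
import cv2,numpy as np
def K(m):
    f=200/np.tan(np.radians(m["vfov"])/2); return np.array([[f,0,m["cx"]],[0,f,m["cy"]],[0,0,1]])
def onplane(uv,z,m):
    uv=np.atleast_2d(uv).astype(float); E=np.array(m["extrinsics"]); k=K(m)
    r=np.c_[(uv[:,0]-k[0,2])/k[0,0],-(uv[:,1]-k[1,2])/k[0,0],-np.ones(len(uv))]@E[:3,:3].T
    return E[:3,3]+r*((z-E[2,3])/r[:,2])[:,None]
def world(d,m):
    v,u=np.mgrid[:400,:640]; k=K(m); E=np.array(m["extrinsics"])
    P=np.stack([(u-k[0,2])/k[0,0]*d,-(v-k[1,2])/k[0,0]*d,-d],-1)
    return P@E[:3,:3].T+E[:3,3]
def project(p,m):
    E=np.linalg.inv(np.array(m["extrinsics"])); q=E[:3,:3]@np.asarray(p)+E[:3,3]; k=K(m)
    return np.array([k[0,2]+k[0,0]*q[0]/-q[2],k[1,2]-k[0,0]*q[1]/-q[2]])
def top_face(n,d,m,c,r,zlo,zhi):
    """component of pixels whose height lies in the band, near world xy c"""
    W=world(d,m); mk=((W[...,2]>zlo)&(W[...,2]<zhi)&(d>0)&(np.hypot(W[...,0]-c[0],W[...,1]-c[1])<r)).astype(np.uint8)
    mk=cv2.morphologyEx(mk,cv2.MORPH_OPEN,np.ones((3,3),np.uint8))
    return mk,W
def down(yaw):
    from scipy.spatial.transform import Rotation as R
    return (R.from_euler('z',yaw)*R.from_euler('x',np.pi)).as_quat()  # tool y along (sin,-cos)
E
python3 - <<'E'
from h import *
for n,px in [("top",dict(block=(439,162),ring=(210,165),board=(333,181))),("scene",dict(block=(239,316),ring=(389,150),board=(306,221)))]:
    m=ctrl.camera_model(n); d=np.load(n+"0.npy"); W=world(d,m)
    tb=W[220:300,380:420,2] if n=="top" else W[250:300,330:370,2]
    print(n,"table z med/std",np.median(tb),tb.std())
    for k,(h,r) in dict(block=(.04,.07),ring=(.03,.045),board=(.015,.1)).items():
        c=onplane(px[k],h,m)[0]
        mk,_=top_face(n,d,m,c,r,h-.007,h+.007)
        cs,_=cv2.findContours(mk,cv2.RETR_EXTERNAL,cv2.CHAIN_APPROX_NONE); q=max(cs,key=cv2.contourArea)[:,0]
        p=onplane(q,h,m)[:,:2]; rc=cv2.minAreaRect((p*1000).astype(np.float32))
        hs,_=cv2.findContours(mk,cv2.RETR_CCOMP,cv2.CHAIN_APPROX_NONE)
        print(k,np.round(rc[0],1),np.round(rc[1],1),round(rc[2],1),"zmed",np.round(np.median(W[...,2][mk>0]),4), "r",np.hypot(*rc[0]))
        if k=="ring": e=cv2.minEnclosingCircle((p*1000).astype(np.float32)); print("  circ",e)
E
```

```text
top table z med/std -0.00011675257514470738 0.05083810657184504
block [ 615.3 -292.6] [57.6 85.6] 78.7 zmed 0.0394 r 681.3622960102563
ring [602.8 245.8] [58.3 56.3] 2.8 zmed 0.0293 r 650.9650403819182
  circ ((603.3943481445312, 245.57887268066406), 30.156644821166992)
board [570.2 -42.8] [119.6 120.6] 83.8 zmed 0.0146 r 571.8231117874913
scene table z med/std 0.0005554471202749434 0.04017673640077359
block [ 621.1 -291.9] [56.6 87.7] 78.4 zmed 0.0404 r 686.2932149596425
ring [609.  247.1] [56.8 62.6] 32.7 zmed 0.03 r 657.1610277996012
  circ ((609.4354858398438, 245.79928588867188), 32.95182800292969)
board [576.4 -42.3] [123.1 123.8] 83.9 zmed 0.0155 r 577.9527093663359
```

Run:
```python
from h import *
ctrl.reach([.60,-.26,.26],down(np.radians(-11.3)))
ctrl.hold(.3)
m=ctrl.camera_model("wrist"); p,d=ctrl.camera("wrist"); cv2.imwrite("pics/w1.png",p); np.save("w1.npy",d)
print(ctrl.read_t(),ctrl.read_tcp_pos(),np.round(m["extrinsics"],3).tolist())
for k,(c,h,r) in dict(block=((.618,-.292),.04,.07),board=((.573,-.0425),.015,.1),ring=((.606,.246),.03,.045)).items():
    mk,W=top_face("wrist",d,m,c,r,h-.007,h+.007)
    cs,_=cv2.findContours(mk,cv2.RETR_EXTERNAL,cv2.CHAIN_APPROX_NONE)
    if not cs: print(k,None); continue
    q=max(cs,key=cv2.contourArea)[:,0]
    rc=cv2.minAreaRect((onplane(q,h,m)[:,:2]*1000).astype(np.float32))
    print(k,np.round(rc[0],1),np.round(rc[1],1),round(rc[2],1),np.median(W[...,2][mk>0]),q.min(0),q.max(0))
```

```text
2.6 [ 0.5998526  -0.26034735  0.25999141] [[-0.198, 0.948, 0.251, 0.67], [-0.98, -0.191, -0.052, -0.276], [-0.001, -0.256, 0.967, 0.427], [0.0, 0.0, 0.0, 1.0]]
block [ 619.  -292.5] [56.1 83.3] 78.6 0.040433627955784895 [319 106] [372 184]
board [574.9 -42.9] [122.8 120.9] 83.8 0.015679882593321565 [ 85 167] [200 269]
ring None
```

View pics/w1.png

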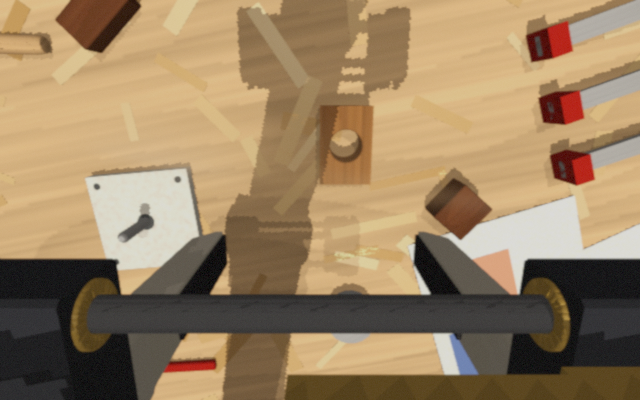

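The wrist view shows the block at (346,145) with its hole in the middle, and the board at (145,218) with the rod. The positions agree with the fixed cameras' average, so I'll grasp the block.

Run:
```python
from h import *
b=np.array([.619,-.2925]); q=down(np.radians(-11.3))
ctrl.reach([*b,.09],q); ctrl.movel([*b,.008],rate=.08)
ctrl.set_gripper(.045,20); print("w",ctrl.read_gripper_width(),ctrl.read_grasp_force(),ctrl.read_wrist_force())
ctrl.movel([*b,.135],rate=.12)
q2=down(np.radians(-6.2)); r=[.5745,-.0427]
ctrl.reach([*r,.135],q2); ctrl.hold(.3)
print("w",ctrl.read_gripper_width(),ctrl.read_tcp_pos(),ctrl.read_t())
for n in ("wrist","scene","top"):
    p,d=ctrl.camera(n); cv2.imwrite(f"pics/{n}2.png",p)
    np.save(n+"2.npy",d)
    m=ctrl.camera_model(n)
    print(n,"foot",project([*r,.015],m),"tip",project([*r,.071],m),"block top",project([*r,.167],m))
w=cv2.imread("pics/wrist2.png"); s=cv2.resize(cv2.imread("pics/scene2.png")[120:280,200:440],None,fx=2.5,fy=2.5)
t=cv2.resize(cv2.imread("pics/top2.png")[100:260,253:413],(400,400))
cv2.imwrite("pics/c2.png",np.hstack([cv2.resize(w,(400,250)),cv2.resize(s,(375,250))]))
```

```text
w 0.056122660625822975 19.988937377929688 [-0.03915988  0.15250172 -0.25540932]
w 0.05596060541783124 [ 0.57472506 -0.04409935  0.13485757] 7.6833
wrist foot [317.8731279  191.75032581] tip [317.35347992 212.05784645] block top [315.58022827 281.35542101]
scene foot [305.32230108 218.88806286] tip [304.18227415 202.73005693] block top [301.93592028 170.89168705]
top foot [332.79492521 179.3558753 ] tip [334.0162227  174.36435049] block top [336.49650603 164.22726605]
```

View pics/c2.png

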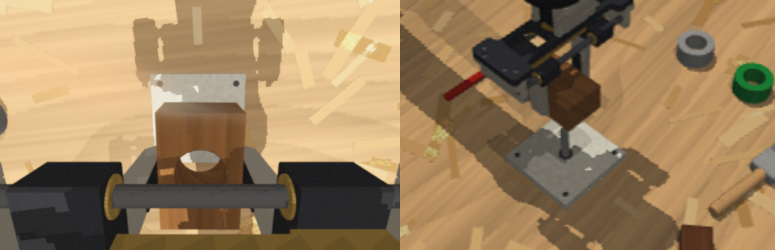

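The left half (wrist) shows the held block with its hole centred over the board. The right half (scene) shows the rod under the block. Next I'll lower it in steps while watching the wrist force.

Run:
```python
from h import *
r=[.5745,-.0427]
ctrl.movel([*r,.084],rate=.1); f0=ctrl.read_wrist_force()
ok=True
for z in (.072,.062,.045,.030,.025):
    ctrl.movel([*r,z],rate=.06); f=ctrl.read_wrist_force()-f0; print(z,np.round(f,1),np.round(ctrl.read_tcp_pos(),4))
    if np.linalg.norm(f)>12: ok=False;break
for _ in range(4):
    f=ctrl.read_wrist_force()-f0
    if not ok or f[2]>4: break
    z=ctrl.read_tcp_pos()[2]-.001; ctrl.movel([*r,z],rate=.03); print(z,np.round(ctrl.read_wrist_force()-f0,1))
if z<.03:
    ctrl.set_gripper(.075); ctrl.movel([*r,.17],rate=.2)
    ctrl.reach([.59,.2,.22],down(np.radians(10))); ctrl.hold(.2)
    m=ctrl.camera_model("wrist"); p,d=ctrl.camera("wrist"); cv2.imwrite("pics/w3.png",p)
    for k,(c,h,R) in dict(ring=((.606,.246),.03,.045),block=((.575,-.043),.055,.06)).items():
        mk,W=top_face("wrist",d,m,c,R,h-.007,h+.007)
        cs,_=cv2.findContours(mk,cv2.RETR_EXTERNAL,cv2.CHAIN_APPROX_NONE)
        if cs:
            qq=max(cs,key=cv2.contourArea)[:,0]; P=(onplane(qq,h,m)[:,:2]*1000).astype(np.float32); rc=cv2.minAreaRect(P)
            print(k,rc,np.median(W[...,2][mk>0]),qq.min(0),qq.max(0))
    s,ds=ctrl.camera("scene"); cv2.imwrite("pics/c3.png",np.hstack([cv2.resize(p,(400,250)),cv2.resize(s[120:280,200:440],(375,250))]))
    ms=ctrl.camera_model("top"); t,dt=ctrl.camera("top"); mk,W=top_face("top",dt,ms,(.572,-.043),.06,.045,.065); print("top block z",np.median(W[...,2][mk>0]),mk.sum())
print(ctrl.read_t())
```

```text
0.072 [ 0.6  1.6 -0.7] [ 0.5742 -0.0427  0.0717]
0.062 [ 0.  -0.  -0.2] [ 0.574  -0.0427  0.0614]
0.045 [-0.2 -0.3  0.5] [ 0.5741 -0.0427  0.0444]
0.03 [0.7 0.1 0.8] [ 0.5741 -0.0427  0.0294]
0.025 [ 0.3  0.6 -0.3] [ 0.5743 -0.0427  0.0248]
0.02375675994889909 [-0.2  0.6 -0.1]
0.022779713138554668 [ 0.4 -0.5  0.6]
0.022000014866351527 [-0.4  1.3  5.4]
ring ((607.5726318359375, 247.85696411132812), (58.32621765136719, 58.718231201171875), 9.709346771240234) 0.03034376226770602 [242 119] [301 178]
block ((579.06396484375, -40.854190826416016), (61.41328430175781, 76.72296142578125), 83.46601104736328) 0.055082368159530326 [513 187] [602 258]
top block z 0.05440568882132435 733
13.7667
```

View pics/c3.png

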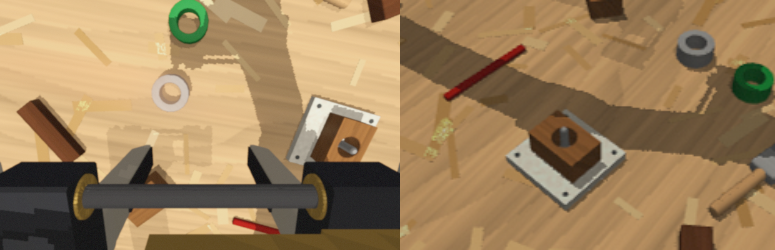

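The block lies flat on the board (top at 55 mm, the height expected), with the rod through its hole. The ring is at wrist image position (170,93) in the left half, clear of the green one. Now I'll grasp the ring.

Run:
```python
from h import *
b=np.array([.6073,.2475]); q=down(np.radians(5))
ctrl.set_gripper(.09)
ctrl.reach([*b,.09],q); ctrl.movel([*b,.006],rate=.08)
ctrl.set_gripper(.05,40); print("w",ctrl.read_gripper_width(),ctrl.read_grasp_force())
ctrl.movel([*b,.14],rate=.12)
r=[.5745,-.0427]
ctrl.reach([*r,.14],down(np.radians(-6.2))); ctrl.hold(.3)
print("w",ctrl.read_gripper_width(),ctrl.read_tcp_pos(),ctrl.read_wrist_force(),ctrl.read_t())
p,d=ctrl.camera("wrist");s,_=ctrl.camera("scene")
cv2.imwrite("pics/c4.png",np.hstack([cv2.resize(p,(400,250)),cv2.resize(s[120:280,200:440],(375,250))]))
```

```text
w 0.05971416018823119 40.00014260876924
w 0.05997166050911829 [ 0.57475525 -0.04142126  0.13990926] [ 0.15355143  0.09306197 -3.24230352] 19.375
```

View pics/c4.png

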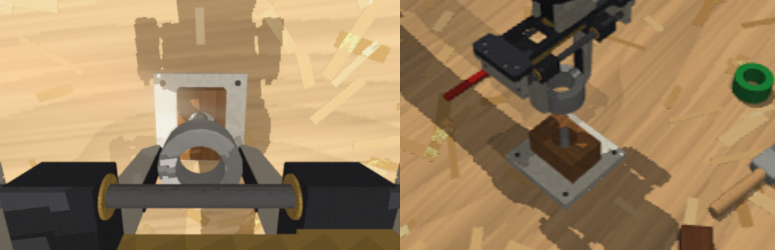

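The ring is held level over the block and rod in both halves. Lowering it now.

Run:
```python
from h import *
r=[.5745,-.0427]
ctrl.movel([*r,.088],rate=.1); ctrl.hold(.2); f0=ctrl.read_wrist_force()
ok=True
for z in (.075,.068,.064):
    ctrl.movel([*r,z],rate=.05); f=ctrl.read_wrist_force()-f0; print(z,np.round(f,1),np.round(ctrl.read_tcp_pos(),4))
    if np.linalg.norm(f)>12: ok=False;break
for _ in range(6):
    f=ctrl.read_wrist_force()-f0
    if not ok or f[2]>4: break
    z=ctrl.read_tcp_pos()[2]-.001; ctrl.movel([*r,z],rate=.03); print(z,np.round(ctrl.read_wrist_force()-f0,1))
if z<.064:
    ctrl.set_gripper(.085); ctrl.movel([*r,.2],rate=.15)
    ctrl.reach([.5,-.3,.25],down(np.radians(-10))); ctrl.hold(.3)
    s,ds=ctrl.camera("scene"); t,dt=ctrl.camera("top")
    for n,d,lo,hi in (("top",dt,.075,.1),("scene",ds,.075,.1),("top",dt,.045,.065)):
        m=ctrl.camera_model(n); mk,W=top_face(n,d,m,(.574,-.043),.06,lo,hi)
        print(n,"z",np.percentile(W[...,2][mk>0],[5,50,95]) if mk.any() else None,"xy",np.median(W[mk>0],0),mk.sum())
    cv2.imwrite("pics/c5.png",np.hstack([cv2.resize(t[130:230,253:413],(400,250)),cv2.resize(s[120:280,200:440],(375,250))]))
print(ctrl.read_t())
```

```text
0.075 [ 1.5 -0.8 -0.1] [ 0.5741 -0.0427  0.0744]
0.068 [ 0.9  0.1 -0.6] [ 0.5741 -0.0427  0.0676]
0.064 [ 1.2 -0.4 -1. ] [ 0.5742 -0.0427  0.0637]
0.06272867858037 [ 0.8 -0.5 -0.3]
0.06172140835122196 [ 0.3  0.3 -0.1]
0.060692370029289316 [ 0.3 -0.1  4. ]
0.06012847323789461 [-1.2 -0.2  8.5]
top z [0.08046008 0.08437111 0.08684686] xy [ 0.57033362 -0.04408913  0.08437111] 404
scene z [0.07686347 0.08494584 0.08714151] xy [ 0.57800792 -0.04565266  0.08494584] 460
top z [0.05108369 0.05433328 0.05764299] xy [ 0.54224242 -0.04120403  0.05433328] 306
25.4667
```

View pics/c5.png

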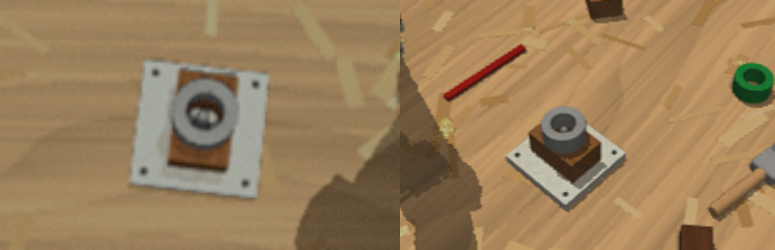

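Both views show the ring flat on the block with the rod tip inside it. Its top is at 85 mm, as expected, and the arm is clear.

```bash
python3 -c "
from rig import ctrl
print(ctrl.finish_job())"
```

```text
the job is handed in; nothing more can be done
None
```

The drilled block is over the rod and flat on the board, the steel ring is flat on top of it, and I handed the job in at about 25 s of the 56 s allowed; the verdict was not shown.

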